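# Fit the support bar and hold the grinder's dead-man handle level

### The arm

A 6-joint arm with a two-finger parallel gripper is mounted at the origin on the work surface. World frame = base frame: x ahead of the robot, y to its left, z up, the work surface at z = 0. Lengths are in m, angles in rad, forces in N, time in s.
With the tool pointing down it reaches from about 0.35 to 1 m from the base axis. Payload 7.1 kg.
Tool frame: the origin (TCP) lies between the finger pads; the fingertips stand 22 mm ahead of it and the grasp point (between the pads) lies 3 mm ahead of it; x points along the fingers, y is the direction in which the jaws open and shut, and the axes are right-handed (so a half turn about x gives the same grasp; the last joint's range is limited). The gripper opens to 85 mm and grips with 20 to 120 N. Pads are 22 mm wide; open, the fingers measure 114 mm over their backs; the gripper's body (76 mm by 85 mm) begins 54 mm behind the grasp point. The pads swing forward as they close: fully open they stand 13 mm farther back than shut.
Start: joints at [1.128, 0.423, 1.63, -0, 1.089, -0.019], TCP at [0.257, 0.57, 0.253] pointing down, gripper open.
Joint ranges: [-3, 3], [-0.9, 2.11], [0.09, 2.58], [-1.31, 4.45], [0.11, 2.69], [-2.54, 2.54]. Speed limits (rad/s): [2.39, 2.39, 3.01, 3.14, 3.14, 3.14].

### API

Orientations are given as a rotation vector (axis times angle).
In Python, from rig import manip gives the robot as it stands. The module is installed in compiled form; this text tells all that it offers. Calls block until the motion is done:
- manip.move_to(position, orientation): joint-space move of the TCP to a pose.
- manip.servo_line(position, orientation=None, rate=0.15): straight line of the TCP; orientation=None keeps the orientation; rate is the mean speed in m/s.
- manip.set_joints(angles): joint-space move.
- manip.command_gripper(opening, f_grip=None): finger opening in m; f_grip is the grip in N (None keeps the last); returns when the fingers have stopped.
- manip.hold(seconds).
- manip.solve_ik(position, orientation): joint angles nearest the present ones, or None.
- manip.camera(name): name is "side" or "top"; returns a dict with "image" (384x512x3 uint8, red, green, blue), "fx", "fy", "cx", "cy" (pixels), "k1" (the pictures are not rectified: a ray, as slopes to the right and down, at radius r is drawn at 1 + k1 r^2 times it, then the intrinsics apply), "cam_to_world" (4x4, takes a point from camera to world coordinates). Camera axes: x right, y down, z forward; pixel columns grow to the right and rows downward; lengths in m; the calibration is good to about 2 mm. A picture is of the moment at which its call begins. There is no depth.
A pose or a line that the arm cannot do raises manip.IKError and nothing moves.
- manip.sign_off(): hands the job in, once; it reports no verdict.
Readings, each from a call of its own:
- manip.get_time(): time.
- manip.get_joint_positions(): joint angles.
- manip.get_joint_vel(): joint speeds.
- manip.get_tau(): joint torques, N m.
- manip.get_position(): TCP position.
- manip.get_ee_rot(): TCP orientation.
- manip.get_contact_force(): force on the tool from outside, world axes, zero at the start.
- manip.get_torque(): the same for the moment, N m.
- manip.get_width(): finger opening in m.
Only numpy, scipy, OpenCV 4.12 (cv2) and the standard library are available. Lean on these libraries where they do the work, as an engineer would, in place of code of your own. Each camera call takes 0.05 s, during which the arm holds its last target. There are 200 camera calls.

### The job

Get the sharpening grinder ready to run: take the T-shaped support bar out of the wooden holder, plug its shank fully home in the socket on the front of the grinder and let go of it. Only then pull or press the sprung dead-man handle on its stand down until its side arms are level with the bench, never right down to its bottom stop, and keep holding it there with the gripper: the job finishes while you are still holding it level. Leave everything else on the bench where it is.

Things in the scene. Friction and masses are not known exactly. Their poses are not given: they have to be found in the camera images.
- support_grip (a point): T-shaped cast aluminium support bar, upright, 0.25 kg. Point: on its axis, mid web, 66 mm above the shank's foot. Web 20 (x) by 50 (y) by 28 mm high; on it a round bar 20 mm thick, 90 mm long along y, top 24 mm above the point. Under the web a collar 24 (x) by 50 mm (y), underside 26 mm below the point, then the shank, 16 (x) by 26 mm (y), 40 mm long. z up. Half a turn makes no difference.
- support_shoulder (a point): centre of the underside of the support bar's collar, on its axis, 26 mm below support_grip; it rests on the socket block's top when fully home. The shank reaches 40 mm below it, the last 5 mm stepped slimmer. Axes as support_grip.
- socket_mouth (a point): centre of the socket hole's mouth, in the top of the dark steel block (50 by 60 mm, 60 mm high) on the front of the fixed grinder. Hole 18 (x) by 28 mm (y), 45 mm deep, edges chamfered; the bar's y goes along the hole's y, either way round. z up; x points to the grinder: housing 34 mm high, wheel 150 mm across, centre 115 mm along x, top 54 mm (bolt 60 mm) above the bench.
- holder: wooden holder block, 55 mm (x) by 170 mm (y), 30 mm high, fixed to the bench; origin at the centre of its underside. Two pockets 20 by 30 mm, 18 mm deep: at y = +40 mm stands the support bar, at y = -50 mm the round-headed post. z up.
- handle (a joint): angle (rad) of the dead-man handle: 0 released (arms slope up 0.40 rad from pivot to bar), 0.40 arms level, 0.70 bottom stop. Sprung: at the bar about 3 N starts it moving, 7 to 8 N hold it level, 11 N at the bottom; let go, it springs back up.
- handle_bar (a point): middle of the handle's round black rubber bar, 24 mm thick, 100 mm long along y, moving with the handle; about 150 mm above the bench when released. It joins the ends of two steel side arms (8 mm thick, 50 mm to either side of this point) that run 130 mm back to the pivot; 90 mm are free between them. y is along the bar; x and z turn with the handle and are level and upright at joint 0.
- handle_level (a point): fixed point on the handle's stand: where the middle of the bar lies when the arms are level, 100 mm above the bench. z up, y along the bar; the pivot axis is 130 mm along +x from here, at this height. Stand: base plate 190 (x) by 120 mm (y), 10 mm thick, centred 65 mm along +x; pivot block 50 by 80 mm at the pivot, top 115 mm above the bench. Fixed to the bench.
- post_mid (a point): bystander: aluminium post with a ball head in the holder's other pocket, 85 mm tall in all, same shank; this point is on its axis half-way up. Leave it.
- stone: bystander: flat sharpening stone 50 by 130 by 22 mm lying on the bench, origin at its underside. Leave it.
- screwdriver: bystander: screwdriver lying on the bench. Leave it.
- jar: bystander: amber glass jar with white cap, 64 mm in diameter, 85 mm tall, origin at its underside. Leave it.
- tin: bystander: plain steel tin, 72 mm in diameter, 110 mm tall, origin at its underside. Leave it.
- wrench: bystander: steel wrench lying on the bench. Leave it.
Not all that is in view belongs to the job. Leave any red look-alike of the part that bears handle alone. Of the things shaped like the part that bears support_grip, the aluminium one is meant.

How it is judged:
By the outcome, as a careful person would: the job done as asked, in the order asked, and still so for the second after the job is handed in, while the arm keeps its last pose, push and grip.
It also fails if it takes over 58 s, if anything falls off the work surface, if the arm or the gripper's body presses on something with over 40 N, if the wrist force passes 120 N, or if a joint passes its speed limit or range.

## Working session

There is one attempt and no reset: what is moved stays moved. The work goes in short steps, each a Python script; the robot and the scene stay as the last script left them, time stands still between calls to the robot, and variables do not carry over. Pictures are saved under pics/ and viewed, about 8 in all and at most 12, crops included, and the job is handed in when it is done.

```bash
mkdir -p pics
cat > h.py <<'E'
import numpy as np, cv2
from scipy.spatial.transform import Rotation as R
from rig import manip
def shot(n):
    c=manip.camera(n); c['K']=np.array([[c['fx'],0,c['cx']],[0,c['fy'],c['cy']],[0,0,1]]); c['T']=np.array(c['cam_to_world']); c['D']=np.array([c['k1'],0,0,0.]); return c
def ray(c,u,v):
    p=cv2.undistortPoints(np.array([[[u,v]]],float),c['K'],c['D'])[0,0]
    return c['T'][:3,3], c['T'][:3,:3]@np.array([p[0],p[1],1])
def onz(c,u,v,z):
    o,d=ray(c,u,v); return o+d*(z-o[2])/d[2]
def proj(c,P):
    P=np.atleast_2d(np.array(P,float)); Ti=np.linalg.inv(c['T'])
    return cv2.projectPoints(P,cv2.Rodrigues(Ti[:3,:3])[0],Ti[:3,3],c['K'],c['D'])[0][:,0]
def tri(c1,p1,c2,p2):
    o1,d1=ray(c1,*p1);o2,d2=ray(c2,*p2)
    s=np.linalg.lstsq(np.c_[d1,-d2],o2-o1,rcond=None)[0]
    a,b=o1+s[0]*d1,o2+s[1]*d2; return (a+b)/2,np.linalg.norm(a-b)
def save(c,f,box=None,k=1):
    im=c['image'][:,:,::-1]
    if box: im=im[box[1]:box[3],box[0]:box[2]]
    cv2.imwrite('pics/'+f,cv2.resize(im,None,fx=k,fy=k,interpolation=cv2.INTER_CUBIC))
def down(yaw): # tool x down, tool y (jaw) along heading yaw
    y=np.array([np.cos(yaw),np.sin(yaw),0]);x=np.array([0,0,-1.]);z=np.cross(x,y)
    return R.from_matrix(np.c_[x,y,z]).as_rotvec()
E
python3 - <<'E'
from h import *
import pickle
for n in('top','side'):
    c=shot(n);save(c,n+'0.png',k=1.5);pickle.dump(c,open(n+'.pkl','wb'));print(n,c['T'].round(3).tolist(),c['fx'],c['k1'])
print(manip.get_position(),manip.get_ee_rot(),manip.get_time())
E
```

```text
top [[-0.093, -0.971, 0.22, 0.265], [-0.996, 0.091, -0.018, 0.052], [-0.003, -0.221, -0.975, 1.324], [0.0, 0.0, 0.0, 1.0]] 451.98757693042455 -0.15468324611395223
side [[0.991, -0.075, 0.109, 0.382], [-0.132, -0.549, 0.826, -1.012], [-0.002, -0.833, -0.554, 0.795], [0.0, 0.0, 0.0, 1.0]] 460.9035412885168 -0.08240146052365128
[0.25677717 0.56929135 0.25260777] [ 0.33131737  1.54546743 -0.33350768] 0.1
```

View pics/top0.png

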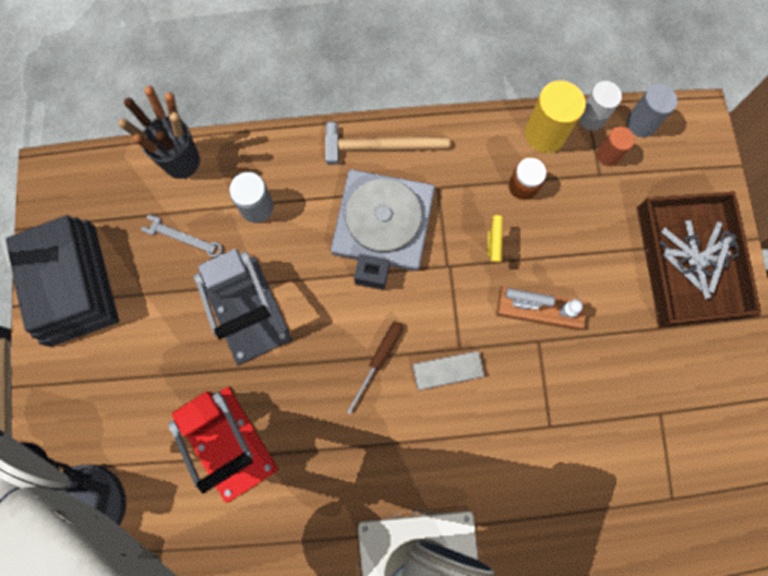

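View pics/side0.png

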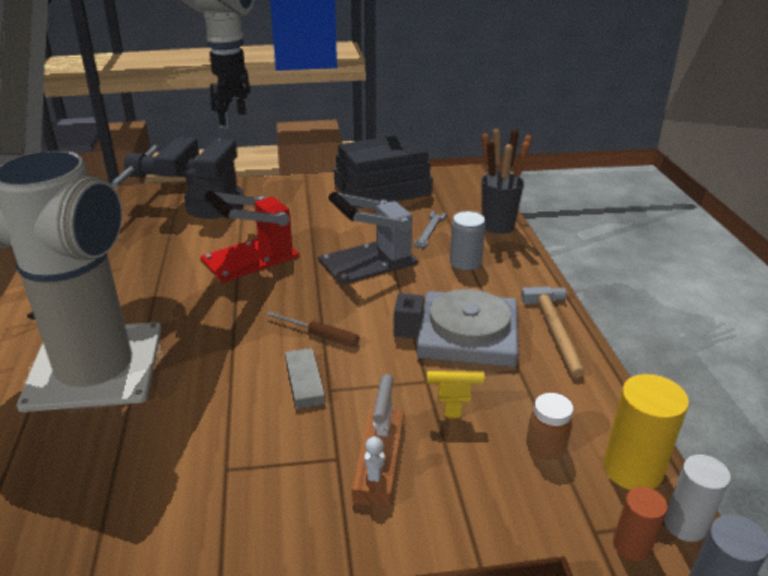

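Top view (1.5x pixels): T-shaped candidates are the aluminium bar in the wooden holder at (530,298) and a yellow one at (497,238), so the aluminium one is meant. Handle candidates are the grey stand at (242,305) and a red look-alike at (222,450), so the grey one is meant. The socket block is at (372,270). Next I'll confirm these in enlarged crops.

Run:
```python
from h import *
import pickle
t=pickle.load(open('top.pkl','rb'));s=pickle.load(open('side.pkl','rb'))
def tile(c,x,y,w=100,h=75):
    im=cv2.resize(c['image'][y:y+h,x:x+w,::-1],(400,300),interpolation=cv2.INTER_CUBIC)
    k=400/w
    for i in range(0,w,10):
        cv2.line(im,(int(i*k),0),(int(i*k),6 if (x+i)%50 else 14),(0,255,0),1)
        if (x+i)%20==0: cv2.putText(im,str(x+i),(int(i*k),22),0,.35,(0,255,0),1)
    for i in range(0,h):
        if (y+i)%10==0:
            cv2.line(im,(0,int(i*k)),(6,int(i*k)),(0,255,0),1)
            if (y+i)%20==0: cv2.putText(im,str(y+i),(8,int(i*k)+4),0,.35,(0,255,0),1)
    return im
A=np.vstack([np.hstack([tile(t,320,170,80,60),tile(t,220,150,80,60)]),np.hstack([tile(t,120,160,100,75),tile(s,210,240,130,98)])])
B=np.vstack([np.hstack([tile(s,200,120,100,75),tile(s,250,180,60,45)]),])
cv2.imwrite('pics/A.png',A);cv2.imwrite('pics/B.png',B)
```

```text
(no output)
```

View pics/A.png

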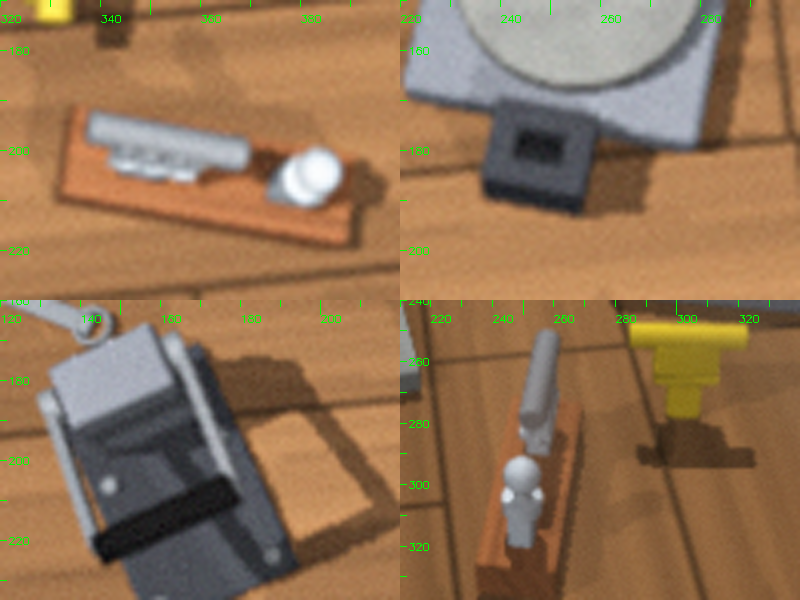

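View pics/B.png

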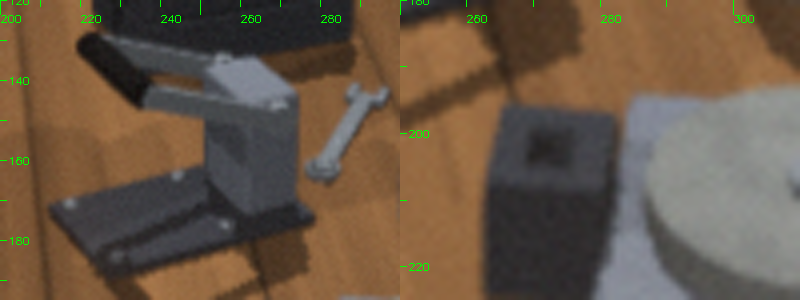

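The crops confirm it. In the top view the aluminium T's bar runs (338,196) to (369,200) beside the ball post. The socket hole is at (248,179). The grey stand's bar runs (145,223) to (178,207). Now computing positions.

Run:
```python
from h import *
import pickle
t=pickle.load(open('top.pkl','rb'));s=pickle.load(open('side.pkl','rb'))
def pr(n,a,b):
    p,e=tri(t,a,s,b);print(n,p.round(4),'gap',round(e,4));return p
def hd(a,b): d=(b-a);print('  len',np.linalg.norm(d).round(4),'yaw',np.degrees(np.arctan2(d[1],d[0])).round(2),'mid',((a+b)/2).round(4))
# side: larger u/v lower = smaller y? T: top-left end = +y
a=pr('T+y',(338,195.6),(258.1,251.4));b=pr('T-y',(369.4,200.4),(251.6,277.4));hd(b,a)
a=onz(t,338,195.6,.092);b=onz(t,369.4,200.4,.092);print('plane');hd(b,a)
a=onz(s,258.1,251.4,.092);b=onz(s,251.6,277.4,.092);hd(b,a)
pr('hole',(248,179),(272.5,202.2));print(onz(t,248,179,.06),onz(s,272.5,202.2,.06))
a=pr('H+y',(145,222.75),(223.25,131.25));b=pr('H-y',(178.25,207.25),(235,144.5));hd(b,a)
# grey-hsv masks
hsv=cv2.cvtColor(t['image'],cv2.COLOR_RGB2HSV)
# hole mask
g=cv2.cvtColor(t['image'],cv2.COLOR_RGB2GRAY).astype(float)
sub=g[172:188,240:258];print(sub.astype(int))
# housing lavender rect: min area rect
m=((hsv[...,2]>90)&(hsv[...,1]<70)).astype(np.uint8);m[:, :215]=0;m[:,300:]=0;m[:100]=0;m[200:]=0
cs,_=cv2.findContours(m,0,1);c=max(cs,key=cv2.contourArea);r=cv2.minAreaRect(c)
bx=cv2.boxPoints(r);P=[onz(t,*q,.034) for q in bx];print('housing',cv2.contourArea(c));
for i in range(4): d=P[(i+1)%4]-P[i];print(P[i].round(3),np.linalg.norm(d).round(3),np.degrees(np.arctan2(d[1],d[0])).round(1))
# holder orange corners
m=((hsv[...,1]>150)&(hsv[...,2]>120)).astype(np.uint8);m[:,:325]=0;m[:,398:]=0;m[:185]=0;m[225:]=0
cs,_=cv2.findContours(m,0,1);c=max(cs,key=cv2.contourArea);r=cv2.minAreaRect(c)
bx=cv2.boxPoints(r);P=[onz(t,*q,.03) for q in bx];print('holder',cv2.contourArea(c),np.mean(P,0))
for i in range(4): d=P[(i+1)%4]-P[i];print(P[i].round(3),np.linalg.norm(d).round(3),np.degrees(np.arctan2(d[1],d[0])).round(1))
```

```text
T+y [ 0.5027 -0.2096  0.0958] gap 0.004
T-y [ 0.478  -0.2954  0.0991] gap 0.0002
  len 0.0894 yaw 73.93 mid [ 0.4904 -0.2525  0.0974]
plane
  len 0.0898 yaw 75.76 mid [ 0.4904 -0.2539  0.092 ]
  len 0.0874 yaw 72.34 mid [ 0.4922 -0.2465  0.092 ]
hole [0.5814 0.0357 0.059 ] gap 0.0012
[0.58054491 0.03570993 0.06      ] [0.58172067 0.03444615 0.06      ]
H+y [0.4676 0.3193 0.1497] gap 0.005
H-y [0.4986 0.2284 0.1476] gap 0.0009
  len 0.0961 yaw 108.82 mid [0.4831 0.2739 0.1487]
[[ 87  84  78  82  83  79  83  85  87  82  80  87  91  96  99 103 108 126]
 [ 81  86  80  88  88  87  91  91  86  86  82  81  82  85  79  82  81  89]
 [ 84  87  81  80  79  80  83  91  83  83  90  79  85  82  85  82  81  76]
 [ 85  80  83  68  69  66  74  71  79  84  83  80  80  83  86  76  83  85]
 [ 84  87  82  63  47  40  48  53  54  58  67  67  72  75  85  88  83  83]
 [ 84  89  76  52  31  32  27  38  42  41  42  45  55  68  83  87  82  82]
 [ 87  89  74  46  20  29  33  33  31  25  30  37  48  75  86  85  81  80]
 [ 81  84  68  42  34  38  34  31  38  29  31  25  54  82  86  77  87  79]
 [ 86  82  65  39  
[... 214 characters left out ...]
4  87  88  80  81  79  86  80  82  77  69  78  83  84  85  82  70]
 [ 85  82  89  87  82  81  82  90  85  90  84  87  85  85  88  86  77  66]
 [ 80  79  77  85  85  86  86  84  84  80  82  81  84  80  83  84  75  59]
 [ 58  64  70  71  69  77  82  79  83  85  85  81  85  87  88  89  69  59]
 [ 40  36  42  46  50  57  59  69  74  72  75  83  83  83  85  81  68  64]]
housing 3552.0
[0.591 0.127 0.034] 0.221 -14.9
[0.805 0.07  0.034] 0.186 -107.1
[ 0.75  -0.108  0.034] 0.219 163.2
[ 0.54  -0.045  0.034] 0.179 73.4
holder 17.5 [ 0.4645712  -0.30522365  0.03      ]
[ 0.478 -0.281  0.03 ] 0.049 -87.5
[ 0.48 -0.33  0.03] 0.029 179.6
[ 0.451 -0.33   0.03 ] 0.049 92.4
[ 0.449 -0.281  0.03 ] 0.029 0.0
```

Run:
```python
from h import *
import pickle
t=pickle.load(open('top.pkl','rb'))
w=onz(t,256,142,.06);h=np.array([.5811,.0352,.06]);print('wheel',w,np.linalg.norm((w-h)[:2]),np.degrees(np.arctan2(*(w-h)[1::-1])))
o=down(np.radians(-15.5))
manip.command_gripper(0.06,f_grip=60)
manip.move_to([.4905,-.253,.20],o)
manip.servo_line([.4905,-.253,.088],rate=.12)
print(manip.get_contact_force())
manip.command_gripper(0.0,f_grip=60)
print('w',manip.get_width(),manip.get_contact_force(),manip.get_time())
for n in('top','side'):
    c=shot(n);pickle.dump(c,open(n+'1.pkl','wb'))
    save(c,n+'1.png',(310,160,420,243) if n=='top' else (200,200,310,283),5)
manip.servo_line([.4905,-.253,.20],rate=.1)
print('w',manip.get_width(),manip.get_contact_force(),manip.get_position(),manip.get_joint_positions()[5],manip.get_time())
A=[cv2.imread(f'pics/{n}1.png') for n in('top','side')];cv2.imwrite('pics/g1.png',cv2.resize(np.hstack(A),None,fx=.72,fy=.72))
```

```text
wheel [0.69007994 0.00205318 0.06      ] 0.11390934801242693 -16.917415121823026
[ 0.34643245 -0.23642276 -0.72037778]
w 0.018913350839887405 [0.59678229 0.17619108 5.78115273] 5.0083
w 0.019032205652692792 [ 0.02217381  0.78960609 -1.83807954] [ 0.49008455 -0.25278454  0.19930041] -0.22724910318792493 6.375
```

View pics/g1.png

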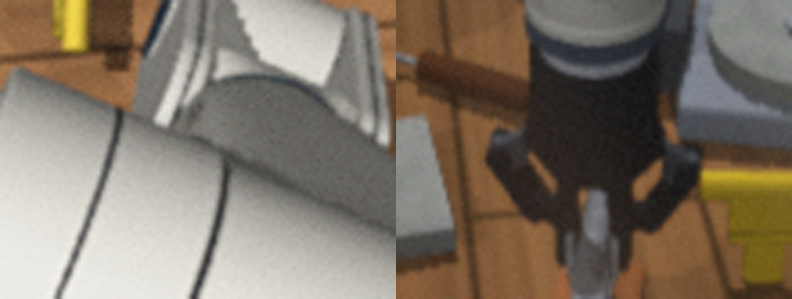

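Web gripped (width 19 mm) and lifted; the side view shows the T between the fingers. The top view is hidden by the arm. Moving above the socket and checking the bar against the hole in the side view.

Run:
```python
from h import *
import pickle
o=down(np.radians(-16.5))
manip.move_to([.581,.0355,.20],o)
manip.servo_line([.581,.0355,.155],rate=.1)
manip.hold(.3)
print(manip.get_position(),R.from_rotvec(manip.get_ee_rot()).as_matrix().round(3).tolist(),manip.get_contact_force(),manip.get_time())
T=[]
for n in('top','side'):
    c=shot(n);pickle.dump(c,open(n+'2.pkl','wb'))
    b=(200,120,300,195) if n=='top' else (240,150,310,202)
    im=cv2.resize(c['image'][b[1]:b[3],b[0]:b[2],::-1],(400,300) if n=='top' else (800,594),interpolation=cv2.INTER_CUBIC)
    if n=='side': cv2.imwrite('pics/s2.png',im)
```

```text
[0.58131949 0.03556713 0.15559019] [[0.001, 0.959, -0.284], [0.0, -0.284, -0.959], [-1.0, 0.001, -0.0]] [-0.1386271   0.3700128  -1.13194666] 8.4333
```

View pics/s2.png

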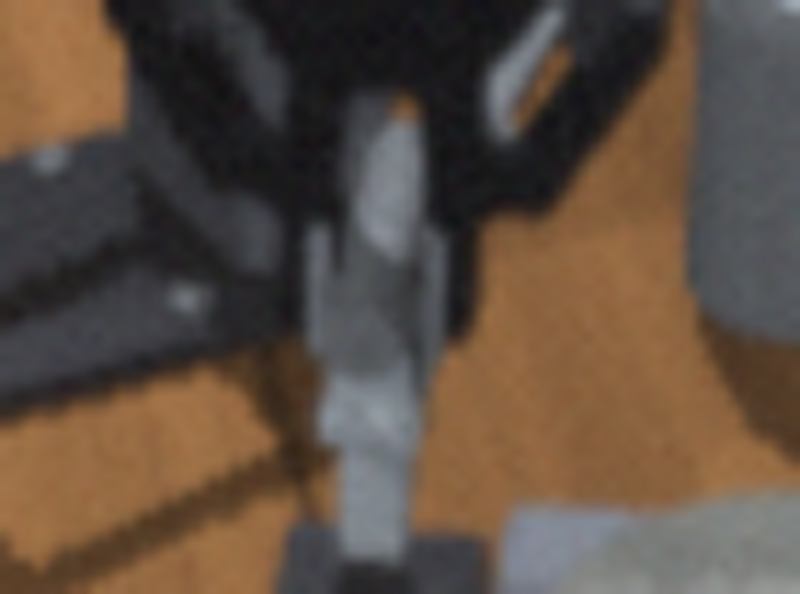

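Run:
```python
from h import *
import pickle
s=pickle.load(open('side2.pkl','rb'))
p=np.array([.5813,.0356,.1556]);y=np.array([.284,.959,0]);x=np.array([.959,-.284,0]);z=np.array([0,0,1.])
k=800/70
def f(n,P): print(n,((proj(s,P)[0]-[240,150])*k).round(0))
for dy in(0,.005):
  f('collar bottom -y L',p-.025*y+dy*y-.036*z-.012*x);f('collar bottom -y R',p-.025*y+dy*y-.036*z+.012*x)
  f('collar top -y L',p-.025*y+dy*y-.024*z-.012*x);f('shank foot -y L',p-.013*y+dy*y-.071*z-.008*x);f('shank foot -y R',p-.013*y+dy*y-.071*z+.008*x)
  f('bar end top',p-.045*y+dy*y+.014*z);f('bar end bot',p-.045*y+dy*y-.006*z)
f('mouth',[.5811,.0352,.06])
```

```text
collar bottom -y L [312. 441.]
collar bottom -y R [413. 449.]
collar top -y L [313. 398.]
shank foot -y L [332. 538.]
shank foot -y R [398. 543.]
bar end top [357. 308.]
bar end bot [356. 382.]
collar bottom -y L [315. 430.]
collar bottom -y R [416. 438.]
collar top -y L [316. 387.]
shank foot -y L [335. 526.]
shank foot -y R [400. 532.]
bar end top [360. 297.]
bar end bot [358. 371.]
mouth [368. 595.]
```

```bash
cat > ins.py <<'E'
from h import *
def go(x,y,z0,z1,lim=12,step=.004,rate=.04):
    z=z0
    while z>z1-1e-6:
        manip.servo_line([x,y,z],rate=rate); f=manip.get_contact_force()
        p=manip.get_position()
        if f[2]>lim: print('stop',z,p.round(4),f.round(1)); return z
        z-=step
    print('ok',p.round(4),f.round(1)); return z
E
python3 - <<'E'
from ins import *
z=go(.5803,.0355,.144,.096)
print(manip.get_torque(),manip.get_width(),manip.get_time())
c=shot('side');save(c,'s3.png',(240,150,310,202),10)
E
```

```text
ok [0.5808 0.0355 0.0966] [ 1.9 -1.1  5.6]
[-0.13918656 -0.14926991 -0.00859516] 0.018822067138941308 11.9583
```

View pics/s3.png

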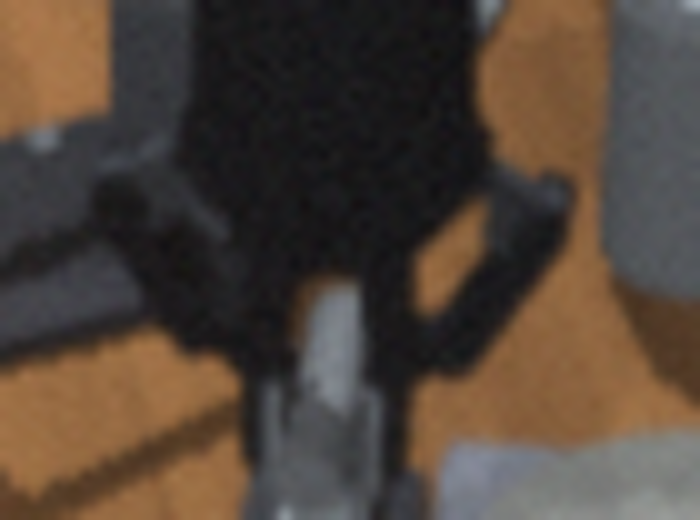

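The shank went in, with the T now low at the socket. Next, press it home and check the force.

Run:
```python
from ins import *
z=go(.5803,.0355,.095,.086,lim=18,step=.0015)
p=manip.get_position()
manip.command_gripper(.045)
print(manip.get_width(),manip.get_contact_force())
manip.servo_line([p[0],p[1],.2],rate=.15)
print(manip.get_contact_force())
# swing clear toward handle (approach height), then look
t0=manip.get_time()
manip.move_to([.483,.274,.28],down(np.radians(18.8)))
print(t0,manip.get_time(),manip.get_joint_positions())
c=shot('side');save(c,'s4.png',(200,120,320,210),6.6)
```

```text
stop 0.0935 [0.5808 0.0355 0.0965] [-7.5 -1.7 30.5]
0.044973533935879814 [ 0.01005474  0.13516758 -0.3054853 ]
[ 0.43635375 -0.09851073  0.24061768]
13.7333 14.7833 [ 4.93454967e-01  2.91098083e-01  1.76198677e+00 -4.62511671e-04
  1.08971744e+00  1.66690276e-01]
```

View pics/s4.png

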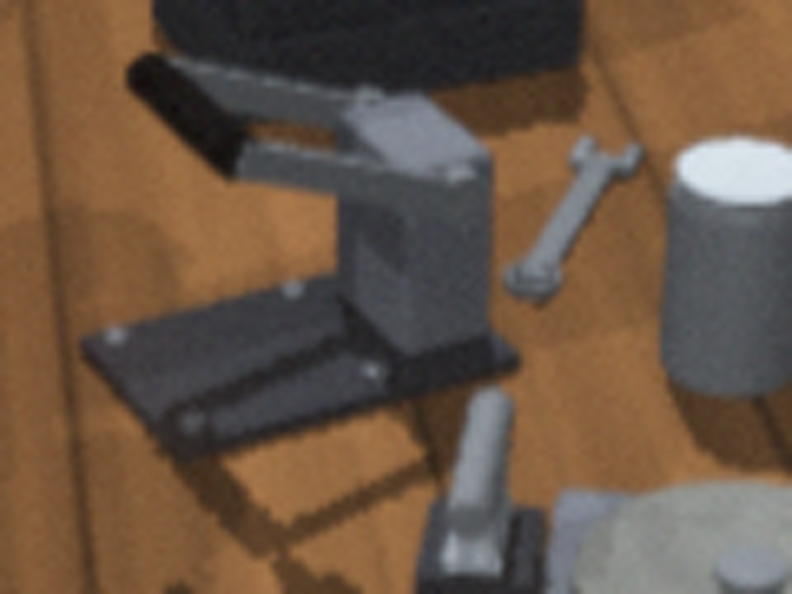

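The T stands in the socket with its collar on the block (crop (480,560)). The hard stop came at TCP z 0.0965, against 0.096 expected. The handle is still released, with its bar running (148,72) to (240,160). Cross-checking the handle pose from both views before gripping.

Run:
```python
from h import *
import pickle
t=pickle.load(open('top.pkl','rb'));s=pickle.load(open('side.pkl','rb'))
for c,a,b in((t,(145,222.75),(178.25,207.25)),(s,(222.4,130.9),(236.4,144.2))):
    A,B=onz(c,*a,.1506),onz(c,*b,.1506);d=A-B;print(((A+B)/2).round(4),np.linalg.norm(d).round(4),np.degrees(np.arctan2(d[1],d[0])).round(1))
# pivot block top corners (top view) z=.115: from crop A
C=[(132.5,178),(157,166.5),(168,183),(141,194)]
P=np.array([onz(t,*q,.115) for q in C]);print('block',P.round(3).tolist(),P.mean(0).round(4))
E=P[0]-P[1];print(np.linalg.norm(E),np.degrees(np.arctan2(E[1],E[0])))
for th in(15,18.8,22):
    a=np.radians(th);print(th,'bar from pivot',(P.mean(0)[:2]-.130*np.cos(.4)*np.array([np.cos(a),np.sin(a)])).round(4))
# IK for arc
y0=R.from_euler('z',np.radians(18.8))
for th in(0,.2,.4):
    m=(y0*R.from_euler('y',.2-th)*y0.inv())*R.from_rotvec(down(np.radians(18.8)))
    print(manip.solve_ik([.48,.272,.14],m.as_rotvec()))
```

```text
[0.4817 0.2735 0.1506] 0.097 110.2
[0.4848 0.2726 0.1506] 0.1033 109.5
block [[0.6, 0.357, 0.115], [0.627, 0.286, 0.115], [0.576, 0.258, 0.115], [0.552, 0.335, 0.115]] [0.5888 0.3091 0.115 ]
0.07546793049804802 110.58307107230216
15 bar from pivot [0.4732 0.2781]
18.8 bar from pivot [0.4755 0.2705]
22 bar from pivot [0.4778 0.2642]
[0.47888233 0.54951855 1.74498384 0.03450203 1.04513915 0.13048164]
[ 4.93978035e-01  4.76400593e-01  1.86645693e+00 -4.44089210e-16
  7.98735129e-01  1.65856135e-01]
[ 0.51238779  0.42247343  1.98737036 -0.07131758  0.53616437  0.24201005]
```

```bash
cat > arc.py <<'E'
from h import *
yaw=np.radians(20);Z=R.from_euler('z',yaw);bar0=np.array([.483,.273,.1506])
piv=bar0+.13*Z.apply([np.cos(.4),0,-np.sin(.4)])
def pose(th,back=0.):
    m=(Z*R.from_euler('y',.2-th)*Z.inv())*R.from_rotvec(down(yaw))
    b=piv+.13*Z.apply([-np.cos(.4-th),0,np.sin(.4-th)])
    return b-(.003+back)*m.as_matrix()[:,0], m.as_rotvec()
E
python3 - <<'E'
from arc import *
manip.command_gripper(.06)
manip.move_to(*pose(0,.07))
manip.servo_line(*pose(0),rate=.12)
print(manip.get_contact_force(),manip.get_position(),pose(0)[0])
manip.command_gripper(0,f_grip=40);manip.hold(.3)
print(manip.get_width(),Z.inv().apply(manip.get_contact_force()),manip.get_time())
for th in(.1,.2,.3,.4):
    manip.servo_line(*pose(th),rate=.04)
    print(th,Z.inv().apply(manip.get_contact_force()).round(2),manip.get_torque().round(2),(manip.get_position()-pose(th)[0]).round(4),manip.get_width())
manip.hold(.5);print(Z.inv().apply(manip.get_contact_force()).round(2),manip.get_time())
c=shot('side');save(c,'s5.png',(190,100,310,190),6.6)
E
```

```text
[ 0.58115351 -0.37782002  0.65047558] [0.48409456 0.27355256 0.15470509] [0.48356006 0.27320385 0.1535402 ]
0.022577844654661915 [5.74979966 0.10642224 0.7202917 ] 16.9333
0.1 [ 5.98 -1.88  1.69] [ 0.17 -0.71  0.05] [0.0019 0.0008 0.001 ] 0.02275107044241113
0.2 [ 4.68 -0.8   2.1 ] [ 0.04 -0.55  0.05] [0.0019 0.0008 0.0011] 0.02247379604259763
0.3 [ 5.32 -1.72  4.78] [-0.04 -0.46  0.01] [0.0017 0.0007 0.0011] 0.022455958920485696
0.4 [ 4.38 -2.09  5.52] [-0.09 -0.56  0.03] [0.0017 0.0007 0.0012] 0.022881155445039505
[ 4.29 -1.45  5.08] 19.3333
```

View pics/s5.png

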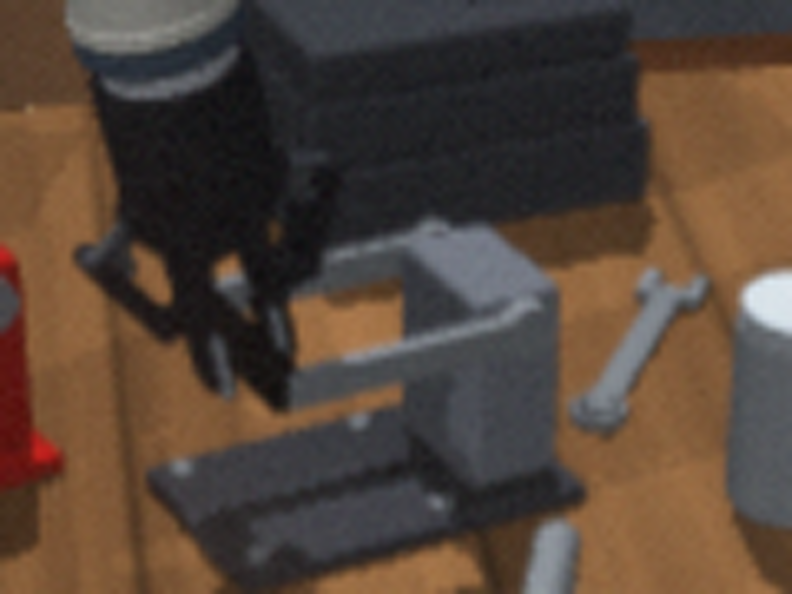

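The near bar end is now at crop (285,388) and the near arm runs to the pivot at (525,310). Comparing with the projections for several angles.

Run:
```python
from arc import *
c=shot('side')
pl=lambda th,r,y=-.05:piv+Z.apply([-r*np.cos(.4-th),y,r*np.sin(.4-th)])
for th in(0,.3,.35,.4,.45,.5): print(th,((proj(c,[pl(th,.13),pl(th,.13,.05),pl(th,.1,-.054),pl(th,.04,-.054)])-[190,100])*6.6).round(0).tolist())
# near arm: bright grey pixels over warm/dark; print its upper & lower edges per column
hsv=cv2.cvtColor(c['image'],cv2.COLOR_RGB2HSV);m=(hsv[...,1]<50)&(hsv[...,2]>75)
for u in range(236,262,3):
    v=[q for q in range(146,164) if m[q,u]]; print(u,v[:1],v[-1:],end=' ')
print(manip.get_time())
```

```text
0 [[302.0, 290.0], [211.0, 205.0], [360.0, 303.0], [464.0, 321.0]]
0.3 [[285.0, 367.0], [195.0, 279.0], [346.0, 362.0], [458.0, 344.0]]
0.35 [[284.0, 379.0], [195.0, 291.0], [345.0, 371.0], [458.0, 348.0]]
0.4 [[284.0, 392.0], [195.0, 303.0], [345.0, 381.0], [458.0, 352.0]]
0.45 [[285.0, 404.0], [196.0, 315.0], [346.0, 390.0], [458.0, 356.0]]
0.5 [[286.0, 415.0], [197.0, 326.0], [347.0, 399.0], [458.0, 359.0]]
236 [156] [159] 239 [155] [160] 242 [154] [159] 245 [153] [163] 248 [152] [157] 251 [151] [156] 254 [150] [156] 257 [149] [155] 260 [148] [163] 19.4333
```

Run:
```python
from arc import *
import pickle
s=pickle.load(open('side.pkl','rb'));c=shot('side')
pl=lambda th,r,y=-.054:piv+Z.apply([-r*np.cos(.4-th),y,r*np.sin(.4-th)])
def edge(c,u,v,n):
    # gray profile perpendicular to the line, centre of bright low-saturation band
    o=np.arange(-9,9.01,.25);mx=(u+o*n[0]).astype(np.float32)[None];my=(v+o*n[1]).astype(np.float32)[None]
    im=cv2.remap(c['image'],mx,my,cv2.INTER_LINEAR)[0].astype(float)
    return o,im[:,2]-im[:,0]   # blue minus red: wood strongly negative, steel ~0
def test(c,th):
    q=proj(c,[pl(th,r) for r in np.linspace(.06,.115,12)]);d=q[-1]-q[0];n=np.array([-d[1],d[0]])/np.hypot(*d); n*=np.sign(n[1])
    P=[]
    for u,v in q:
        o,b=edge(c,u,v,n);i=int(np.argmin(abs(o)));g=b>-22
        if not g[i]: P.append((np.nan,np.nan));continue
        a=i
        while a>0 and g[a-1]:a-=1
        e=i
        while e<len(o)-1 and g[e+1]:e+=1
        P.append((o[a],o[e]))
    P=np.array(P);print(th,'upper',P[:,0],'lower',P[:,1])
test(s,0)
for th in(.35,.4,.45):test(c,th)
im=c['image'][:,:,::-1].copy()
k=10;im=cv2.resize(im[130:182,218:288],None,fx=k,fy=k,interpolation=cv2.INTER_CUBIC)
im0=cv2.resize(s['image'][120:172,210:280,::-1],None,fx=k,fy=k,interpolation=cv2.INTER_CUBIC)
def ln(im,cam,th,o,col):
    q=((proj(cam,[pl(th,.13),pl(th,0)])-o+.5)*k).astype(int);cv2.line(im,q[0].tolist(),q[1].tolist(),col,1)
ln(im0,s,0,[210,120],(0,255,0))
for th,col in((.35,(255,0,0)),(.4,(0,255,0)),(.45,(0,0,255))):ln(im,c,th,[218,130],col)
cv2.imwrite('pics/cmp.png',cv2.resize(np.vstack([im0,im]),None,fx=.575,fy=.575))
```

```text
0 upper [-9.   -9.   -9.   -9.   -9.   -4.5  -4.25 -4.   -4.   -4.25 -4.25 -4.25] lower [9.   9.   9.   2.75 1.75 1.75 1.75 1.75 1.75 1.75 1.75 1.5 ]
0.35 upper [-9.   -7.75 -3.25 -2.75 -2.75 -2.75 -2.5  -2.5  -2.5  -2.25 -2.25 -2.25] lower [9.   9.   9.   2.5  2.5  2.5  2.5  2.5  2.75 3.   3.   3.  ]
0.4 upper [-9.   -6.25 -4.   -3.75 -4.   -4.   -3.75 -4.   -3.75 -3.75 -3.75 -3.75] lower [9.   9.   9.   1.5  1.25 1.5  1.25 1.25 1.5  1.5  1.5  1.5 ]
0.45 upper [-9.   -5.75 -5.   -5.   -5.   -5.   -5.25 -5.25 -5.25 -5.25 -5.25   nan] lower [9.   9.   9.   0.5  0.25 0.25 0.   0.   0.   0.   0.    nan]
```

View pics/cmp.png

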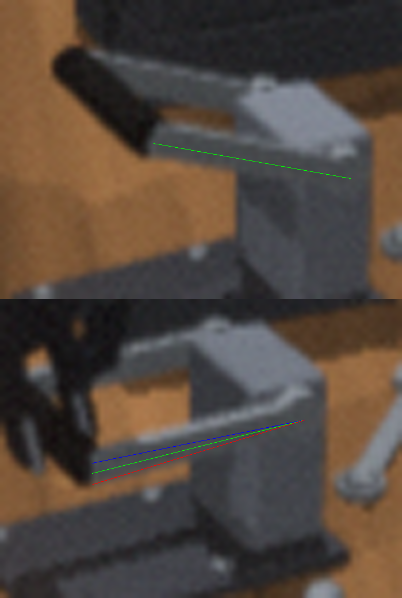

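With the projected line at 0.40 rad, the arm's edges run parallel at the same offset as when released (mid −1.2 px in both). So the handle is level to within about 0.02 rad and still gripped. Handing in.

Run:
```python
from h import *
print(manip.get_width(),manip.get_contact_force(),manip.get_time()); manip.sign_off()
```

```text
0.02291995737538181 [3.75687119 0.18252812 5.93133028] 19.4833
the job is handed in; nothing more can be done
```

I moved the aluminium T-bar from the holder to the grinder socket, pressed it home and let go. Then I gripped the grey handle's bar, swung it down to level and handed in at 19.5 s while still holding it.

**Last checks:**
- **Support bar:** it met a hard stop at TCP z 0.0965 m, against 0.096 expected. It pushed back with about 30 N there, and the picture after release shows its collar on the socket block.
- **Handle:** in the side view the arm's edges match 0.40 rad (level) to about ±0.02 rad. The bar was still gripped, with the fingers reading 23 mm.
- **Disagreements:** the upward force at the bar read 5 to 6 N, below the 7 to 8 N given for level. There was also about 4 N of sideways load, and the TCP sat 1 to 2 mm off its target. I trusted the picture over the force reading, which may be low because the grip carries part of the load as a moment.
- **Not checked:** I took no last picture of the whole bench. No move was aimed at the other objects, and the forces I read gave no sign of an unexpected contact.

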